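# Hook and click a battery pack into its charging cradle

## Task

Put the nail drill's battery pack on charge in the blue cradle: first hook the pack's lip under the steel rail with the pack's other end still raised, then rock that end down until the orange sprung catch clicks over the pack's foot and the pack sits flat and locked. Press it home without forcing it, let go, and leave the two jars and the pale polish bottle at the front of the desk where they stand.

Things in the scene. Friction and masses are not known exactly. Their poses are not given: they have to be found in the camera images.
- pack: Loose battery pack, 150 g: grey box, black ends, orange trim. Origin: on its underside; x runs from lip to foot, z up. Body x -49..43, y -40..40, z 0..26 mm; lip out to x = -71, foot to x = 55, grip fin on top. It starts flat on the desk right of the cradle, its lip end towards the robot within 0.5 rad
- pack_lip (a point): middle of the end edge of the flat black lip (6 mm thick, 60 mm wide, 22 mm long, level with the underside): x = -71, y = 0, z = 3 mm in the pack's frame
- pack_fin (a point): point in the black grip fin (40 mm long at x -30..10, 18 mm wide in y, z 26..52; pinch it across y from above): x = -10, y = 0, z = 48 mm in the pack's frame. With the TCP here the fingertips end 3 mm above the body's top
- pack_foot (a point): middle of the top of the low black foot (70 mm wide, 11.5 mm high): x = 50, y = 0, z = 11.5 mm in the pack's frame
- pack_press (a point): orange patch on the body's top between fin and foot, the place to press: x = 29, y = 0, z = 26 mm in the pack's frame
- cradle: Blue charging cradle fixed to the desk, 162 x 120 mm. Origin: on its underside; x runs from the rail (robot side) to the catch (far side), z up. Two side cheeks at x -30..30 rise to z = 26 mm, 87 mm apart; two pillars at the far end begin at x = 58 and rise to z = 36. Too short for the pack to go in level: pitched about 0.26 rad, lip down, the lip goes under the rail and the foot clears the catch
- cradle_seat (a point): the flat seat: x = 0, y = 0, z = 10 mm in the cradle's frame. The locked pack's origin lies here (x -1.5..+3, y +-3.5 mm of play), its frame parallel to the cradle's
- cradle_rail (a point): middle of the axis of the round steel rail (12 mm diameter, along y, between two posts 84 mm apart): x = -64, y = 0, z = 26 mm in the cradle's frame. The lip goes into the 10 mm gap between rail and seat; a stop 9 mm high stands behind the gap at x = -72.5
- cradle_catch (a point): tip of the orange sprung catch's nose at home (moves with it): x = 49.5, y = 0, z = 25 mm in the cradle's frame. 32 mm wide; flat underside at z = 23.2 mm that locks the foot; above, a steep ramp up to z = 41 mm. A hooked pack let go rests with its foot on the ramp, pitched 0.14 to 0.2 rad
- catch (a joint): travel of the catch in m. 0: home, sprung towards the rail; grows, to at most 0.010, as it is pushed away. Pressing the pack down pushes it back some 5 mm (spring 1.6 N at home, 400 N/m; about 5 to 15 N of pressing in all), then it springs home over the foot
- jar_tall: bystander: clear jar with pink filling, 39 mm wide, 43 mm high, loose, front of the desk; origin under its centre
- jar_copper: bystander: low clear jar with copper powder, 39 mm wide, 19 mm high, loose, front of the desk; origin under its centre
- polish_pale: bystander: polish bottle, pale pink with white cap, 30 mm wide, 69 mm high, loose, front of the desk; origin under its centre

How it is judged:
By the outcome, as a careful person would: the job done as asked, in the order asked, and still so for the second after the job is handed in, with the robot touching nothing.
It also fails if it takes over 40 s, if anything falls off the work surface, if the arm or the gripper's body presses on something with over 40 N, if the wrist force passes 120 N, or if a joint passes its speed limit or range.

## Robot

A 6-joint arm with a two-finger parallel gripper is mounted at the origin on a cart in front of the work surface, level with it; the furniture and walls round the work are solid. World frame = base frame: x ahead of the robot, y to its left, z up, the work surface at z = 0. Lengths are in m, angles in rad, forces in N, time in s.
With the tool pointing down it reaches from about 0.425 to 0.95 m from the base axis. Payload 3.5 kg.
Tool frame: the origin (TCP) lies between the finger pads, 19 mm behind the fingertips; this is the grasp point; z points along the fingers, y is the line along which they close (so a half turn about z gives the same grasp; the last joint's range is limited). The gripper opens to 85 mm and grips with 20 to 120 N. Pads are 22 mm wide; open, the fingers measure 114 mm over their backs; the gripper's body (76 mm by 85 mm) begins 54 mm behind the grasp point. The pads swing forward as they close: fully open they stand 13 mm farther back than shut.
Start: joints at [-1.398, 0.286, 1.577, -0, 1.279, -0.15], TCP at [0.214, -0.64, 0.25] pointing down, gripper open.
Joint ranges: [-2.77, 2.77], [-0.9, 2.22], [0.21, 2.48], [-1.53, 4.67], [0.24, 2.81], [-2.84, 2.84]. Speed limits (rad/s): [2.79, 2.79, 3.14, 3.14, 3.14, 3.14].

## Interface

Orientations are given as a unit quaternion [x, y, z, w].
In Python, from bench import ctrl gives the robot as it stands.
- The arm moves only by the tool play_rows, never from a script. Its argument "targets" is a list of rows, each a list of 3 entries, a list of its own where there are three numbers: the shift along the tool's x, y, z each as a share of 800 mm, from -1 to 1, then the turn, a rotation vector about the tool's x, y, z each as a share of 0.1 rad, from -1 to 1, then the opening, from -1 (shut) to 1 (fully open). A call has 1 to 20 rows; each row shifts and turns the commanded pose from where the row before left it, along the tool's axes as they then stand; what a row does not reach is not made up. A row lasts 1/10 s, in which the tool goes at most 50 mm and 8.59 degrees, less where a joint would pass 70% of its speed; a pose out of reach is approached as far as the arm can. A call with a number of a shift or a turn outside -1 to 1 is refused whole. A call with a gripper value outside its range is refused whole. The fingers move at their own pace and stop on an object; "newtons" is the grip in N (left out, the last holds). Time passes only in rows, so rows that do not move let the fingers close. It gives the time, the measured TCP pose, the force, the opening and the grip force at its end, in the units of the state.
- ctrl.read_state(): the state, without advancing time (a new reading comes with each control period).
- ctrl.snapshot(name): name is "side" or "top"; returns a dict with "color" (384x512x3 uint8, blue, green, red), "camera_matrix" (3x3 intrinsics, pixels), "distortion" ([k1, k2, p1, p2, k3] as OpenCV has them; the pictures are not rectified), "rvec" (rotation vector, rad) and "tvec" (3), from world to camera coordinates, as OpenCV has them. Camera axes: x right, y down, z forward; pixel columns grow to the right and rows downward; lengths in m; the calibration is good to about 2 mm. A picture is of the moment at which its call begins. There is no depth.
- ctrl.job_done(): hands the job in; it is judged then, once.
The state is a dict: "t": time; "qpos": joint angles; "dq": joint speeds; "tau": joint torques, N m; "tool_pos": TCP position; "eef_rot": TCP orientation; "contact_force": force on the tool from outside, world axes, zero at the start; "ft_torque": the same for the moment, N m; "finger_gap": finger opening in m; "gripper_force": force on a finger pad.
Only numpy, scipy, OpenCV 4.12 (cv2) and the standard library are available. Lean on these libraries where they do the work, as an engineer would, in place of code of your own. Each camera call takes 0.05 s, during which the arm holds its last target. There are 200 camera calls.

## Working session

There is one attempt and no reset: what is moved stays moved. The work goes in short steps, Python scripts to look and compute and a tool call to move; the robot and the scene stay as the last step left them, time stands still between calls to the robot, and variables do not carry over. Pictures are saved under pics/ and viewed, at most 10 in all, crops included, and the job is handed in when it is done.

Besides the shell and the picture viewer there is one more tool, called after "Request:" by a JSON object that holds its "fn" and its "kwargs". play_rows: Moves the arm, as the interface text tells. Its arguments: {"type":"object","properties":{"targets":{"type":"array","items":{"type":"array"}},"newtons":{"type":"number"}},"required":["targets"]}

```bash
mkdir -p pics; cat > h.py <<'E'
import numpy as np, cv2
from bench import ctrl
from scipy.spatial.transform import Rotation as R
def snap(n,f=None):
    s=ctrl.snapshot(n)
    if f: cv2.imwrite('pics/'+f,s['color'])
    return s
def ray(s,uv):
    p=cv2.undistortPoints(np.array([[uv]],float),s['camera_matrix'],np.array(s['distortion'],float))[0,0]
    M=cv2.Rodrigues(np.array(s['rvec'],float))[0]; t=np.array(s['tvec'],float).ravel()
    return -M.T@t, M.T@np.array([p[0],p[1],1])
def onz(s,uv,z):
    o,d=ray(s,uv); return o+d*(z-o[2])/d[2]
def proj(s,P):
    return cv2.projectPoints(np.atleast_2d(np.array(P,float)),np.array(s['rvec'],float),np.array(s['tvec'],float),s['camera_matrix'],np.array(s['distortion'],float))[0][:,0]
E
python3 - <<'E'
from h import *
for n in('top','side'):
    s=snap(n,n+'0.png'); print(n,ray(s,(256,192)))
st=ctrl.read_state(); print(st)
E
```

```text
top (array([ 0.43066233, -0.11299531,  1.14410306]), array([ 0.04525231,  0.03816492, -0.99838349]))
side (array([-0.07873429, -0.58783769,  0.40166692]), array([ 0.72095995,  0.5693046 , -0.39547531]))
{'t': 0.1, 'qpos': array([-1.39799220e+00,  2.87123881e-01,  1.57801430e+00,  4.02650383e-05,
        1.27856829e+00, -1.49981666e-01]), 'dq': array([-0.001002  , -0.0032293 , -0.00316779,  0.00010002, -0.00123387,
        0.00065529]), 'tau': array([ 8.96290112e-04, -4.07296371e+01, -2.93699580e+01, -1.37022371e-04,
        3.43314285e-03, -1.11536945e-06]), 'tool_pos': array([ 0.21407128, -0.63958747,  0.24876306]), 'eef_rot': array([ 9.87004795e-01,  1.60687324e-01,  7.21121203e-06, -1.05706091e-03]), 'contact_force': array([-0.24739347,  0.05984393, -0.43405119]), 'ft_torque': array([ 0.04266849, -0.02353034, -0.0137891 ]), 'gripper_force': 0.0, 'finger_gap': 0.0851787232661127}
```

View pics/top0.png

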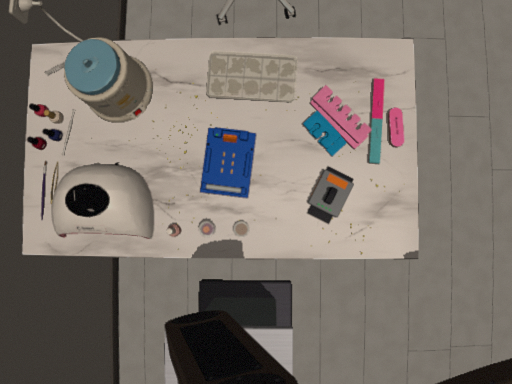

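View pics/side0.png

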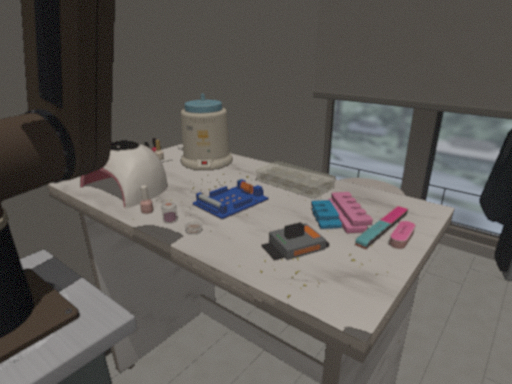

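The top view shows the cradle near (228,162), rail at the bottom (row 188), and its orange catch at (230,138). The pack is near (330,193), lip at the lower left, and the bystanders are along row 228. I'll take a closer crop of both.

```bash
python3 - <<'E'
from h import *
s=snap('top'); c=s['color']
cv2.imwrite('pics/crop1.png',cv2.resize(c[120:230,198:358],None,fx=5,fy=5,interpolation=cv2.INTER_CUBIC))
s2=snap('side'); c2=s2['color']
cv2.imwrite('pics/crop2.png',cv2.resize(c2[170:265,185:335],None,fx=5,fy=5,interpolation=cv2.INTER_CUBIC))
hsv=cv2.cvtColor(c,cv2.COLOR_BGR2HSV)
m=cv2.inRange(hsv,(105,120,60),(125,255,255)); m[:, :195]=0; m[:,265:]=0;m[:120]=0;m[205:]=0
p=cv2.findNonZero(m); print(len(p),cv2.minAreaRect(p),cv2.boxPoints(cv2.minAreaRect(p)))
m=cv2.inRange(hsv,(5,150,120),(18,255,255))
n,l,st,ce=cv2.connectedComponentsWithStats(m)
for i in range(1,n):
    if st[i,4]>15: print(ce[i],st[i], cv2.minAreaRect(cv2.findNonZero((l==i).astype('uint8'))))
E
```

```text
2661 ((227.6077117919922, 161.63845825195312), (47.75337219238281, 65.61437225341797), 7.125016689300537) [[199.84618 191.23077]
 [207.98463 126.12307]
 [255.36925 132.04614]
 [247.23079 197.15384]]
[229.71428571 137.51948052] [223 134  14   8  77] ((229.493896484375, 137.5548858642578), (13.030921936035156, 6.073734283447266), 6.34019136428833)
[336.69281046 180.91503268] [327 174  21  15 153] ((336.8000183105469, 180.90000915527344), (20.124608993530273, 7.155416965484619), 26.56505012512207)
```

View pics/crop1.png

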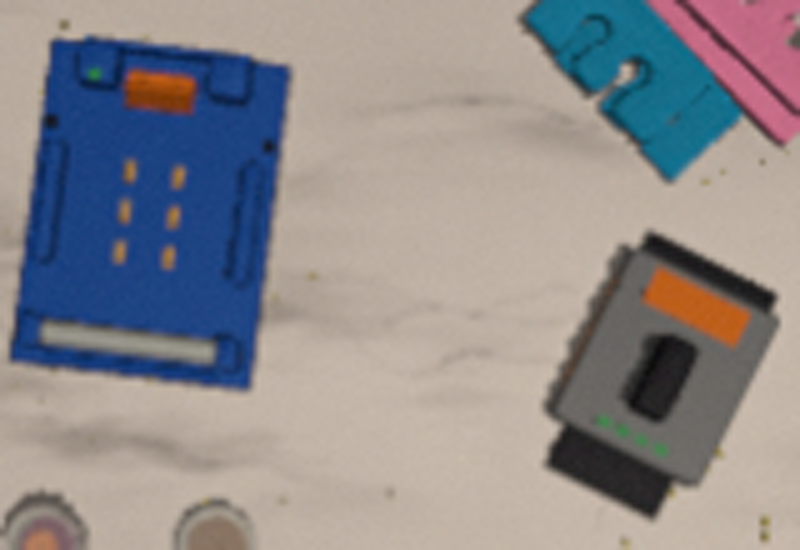

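View pics/crop2.png

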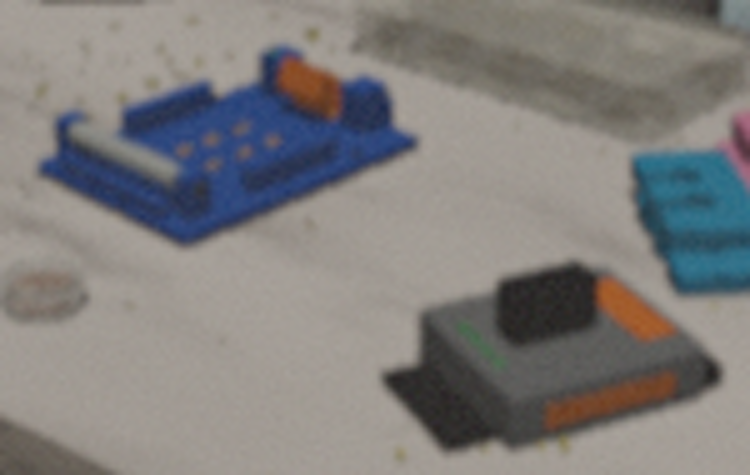

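The crop shows the cradle plate corners, rail ends, and catch clearly. The pack's body corners, fin, orange patch and lip are also sharp. I'll fit planar poses from these corner points, casting rays at their known heights.

```bash
cat > fit.py <<'E'
from h import *
def fit(model,world):
    a=np.array(model,float)[:,:2]/1000; b=np.array(world)[:,:2]
    ac,bc=a.mean(0),b.mean(0); A=a-ac;B=b-bc
    th=np.arctan2((A[:,0]*B[:,1]-A[:,1]*B[:,0]).sum(),(A*B).sum())
    r=np.array([[np.cos(th),-np.sin(th)],[np.sin(th),np.cos(th)]])
    t=bc-r@ac; return t,th,((a@r.T+t)-b)*1000
E
python3 - <<'E'
from fit import *
s=snap('top'); q=snap('side')
T=lambda x,y:(197.6+x/5,119.6+y/5)
S=lambda x,y:(184.6+x/5,169.6+y/5)
np.set_printoptions(precision=4,suppress=True)
def go(name,c,sv,pts):
    w=[onz(sv,(u),m[2]/1000) for m,u in pts]
    t,th,e=fit([m for m,_ in pts],w); print(name,t,th);print(e)
go('cr top',0,s,[((81,60,10),T(53,40)),((81,-60,10),T(290,67)),((-81,-60,10),T(249,388)),((-81,60,10),T(10,361)),((-64,42,32),T(40,333)),((-64,-42,32),T(216,350))])
go('cr side',0,q,[((81,-60,0),S(416,143)),((-81,-60,0),S(187,243)),((-81,60,0),S(40,170)),((-64,42,32),S(78,122)),((-64,-42,32),S(185,168))])
go('pack top',0,s,[((43,40,26),T(634,247)),((43,-40,26),T(778,322)),((-49,-40,26),T(697,487)),((-49,40,26),T(553,410)),((-71,30,6),T(548,464)),((-71,-30,6),T(655,518)),((29,0,26),(336.7,180.9)),((-10,0,52),T(662,377))])
go('pack side',0,q,[((-71,30,6),S(385,375)),((-71,-30,0),S(450,449)),((-49,40,26),S(422,312)),((-49,-40,26),S(512,395)),((-30,9,52),S(498,281)),((-30,-9,52),S(515,297)),((43,-40,26),S(710,352))])
for n,P in(('tall',T(42,530)),('cop',T(215,530))): print(n,onz(s,P,.02))
E
```

```text
cr top [0.5546 0.0005] -0.11632748230949227
[[ 1.2535  1.3219]
 [ 1.0696 -0.6626]
 [-2.1636 -0.9635]
 [-0.9577  0.997 ]
 [ 1.3353 -0.9809]
 [-0.5371  0.2882]]
cr side [0.5634 0.0056] -0.09510534347755106
[[-1.265  -1.111 ]
 [-2.3737 -3.6188]
 [-4.8717 -1.5274]
 [ 4.5286  4.3787]
 [ 3.9818  1.8784]]
pack top [ 0.4828 -0.2508] -0.4638683721332067
[[ 1.9761  0.0317]
 [ 2.0663 -2.3272]
 [-1.0803 -0.479 ]
 [-1.91    2.1439]
 [-0.2863  2.0836]
 [-1.032   0.5123]
 [ 0.1161 -0.02  ]
 [ 0.15   -1.9454]]
pack side [ 0.4841 -0.2541] -0.48803971840723376
[[ 1.3027  2.2896]
 [-6.4441 -3.2173]
 [ 2.4395  2.6119]
 [-4.2601 -2.6315]
 [ 3.1661  2.5505]
 [ 1.5259 -0.6977]
 [ 2.2701 -0.9056]]
tall [0.3999 0.0504 0.02  ]
cop [ 0.4006 -0.0334  0.02  ]
```

```bash
cat >> h.py <<'E'
np.set_printoptions(precision=4,suppress=True)
def pose(xy,th,z=0,pitch=0):
    "pack pose -> (R,t); pitch>0 raises the foot"
    return R.from_euler('z',th)*R.from_euler('y',-pitch), np.array([xy[0],xy[1],z])
def tool(P,pt):
    "tool pose with TCP at pack point pt (mm)"
    return P[0]*R.from_euler('x',np.pi), P[1]+P[0].apply(np.array(pt)/1000)
def cur():
    s=ctrl.read_state(); return R.from_quat(s['eef_rot']), s['tool_pos']
def delta(a,b):
    "shift (tool axes of a) in shares of 800mm, turn in shares of .1 rad"
    return a[0].inv().apply(b[1]-a[1])/.8,(a[0].inv()*b[0]).as_rotvec()/.1
E
python3 - <<'E'
from h import *
g=tool(pose((.4828,-.2510),-.468),(-10,0,48)); up=(g[0],g[1]+[0,0,.06])
c=cur(); print(g[1],up[1],delta(c,up)); print(delta((g[0],c[1]),up))
E
```

```text
[ 0.4739 -0.2465  0.048 ] [ 0.4739 -0.2465  0.108 ] (array([ 0.4639, -0.3633,  0.1773]), array([-0.0076,  0.0022,  7.9081]))
(array([ 0.0679, -0.5854,  0.1769]), array([0., 0., 0.]))
```

Request:
{"fn": "play_rows", "kwargs": {"targets": [[[0.0387,-0.0303,0.0148],[0,0,0],1],[[0.0387,-0.0303,0.0148],[0,0,0],1],[[0.0387,-0.0303,0.0148],[0,0,0],1],[[0.0387,-0.0303,0.0148],[0,0,0],1],[[0.0387,-0.0303,0.0148],[0,0,0],1],[[0.0387,-0.0303,0.0148],[0,0,0],1],[[0.0387,-0.0303,0.0148],[0,0,0],1],[[0.0387,-0.0303,0.0148],[0,0,0],1],[[0.0387,-0.0303,0.0148],[0,0,0],1],[[0.0387,-0.0303,0.0148],[0,0,0],1],[[0.0387,-0.0303,0.0148],[0,0,0],1],[[0.0387,-0.0303,0.0148],[0,0,0],1],[[0,0,0],[0,0,0.99],0],[[0,0,0],[0,0,0.99],0],[[0,0,0],[0,0,0.99],0],[[0,0,0],[0,0,0.99],0],[[0,0,0],[0,0,0.99],0],[[0,0,0],[0,0,0.99],0],[[0,0,0],[0,0,0.99],0],[[0,0,0],[0,0,0.98],0]]}}

```text
t: 2.3
tool_pos: [0.4743, -0.2464, 0.1081]
eef_rot: [0.972, -0.234, 0.0, 0.0]
contact_force: [0.5, -0.2, 0.0]
finger_gap: 0.0427
gripper_force: 0.0
```

```bash
python3 - <<'E'
from h import *
g=tool(pose((.4828,-.2510),-.468),(-10,0,48))
c=cur(); print(c[1],delta(c,g),ctrl.read_state()['finger_gap'],ctrl.read_state()['qpos'])
s=snap('top');q=snap('side')
a=cv2.resize(s['color'][140:240,270:390],None,fx=4,fy=4,interpolation=cv2.INTER_CUBIC)[:, :400]
b=cv2.resize(q['color'][170:270,240:340],None,fx=4,fy=4,interpolation=cv2.INTER_CUBIC)
cv2.imwrite('pics/pre.png',np.hstack([a,b]))
E
```

```text
[ 0.4743 -0.2464  0.1081] (array([-0.0004,  0.0003,  0.0751]), array([ 0.0003, -0.0019, -0.042 ])) 0.04265251479618016 [-0.6691  0.1444  2.0259  0.      0.9711  1.3739]
```

View pics/pre.png

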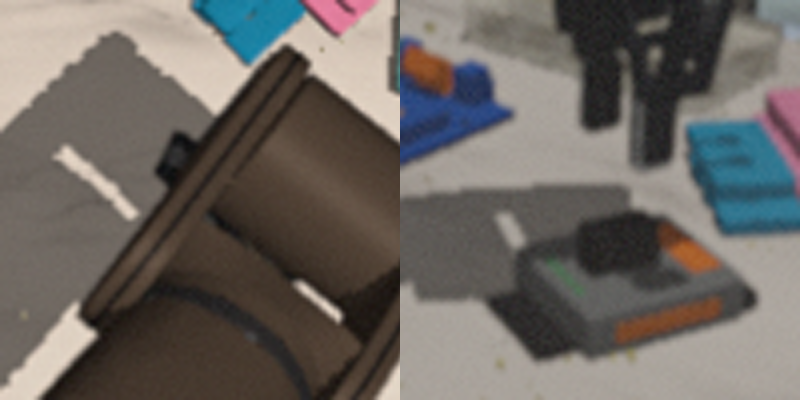

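The arm covers the top view. The side half shows the fingers (600,110)–(650,165) straddling above the fin (620,240). I'll go down and close.

Request:
{"fn": "play_rows", "kwargs": {"targets": [[[0,0,0.015],[0,0,0],0],[[0,0,0.02],[0,0,0],0],[[0,0,0.02],[0,0,0],0],[[0,0,0.015],[0,0,0],0],[[0,0,0.005],[0,0,0],0],[[0,0,0],[0,0,0],0],[[0,0,0],[0,0,0],-1],[[0,0,0],[0,0,0],-1],[[0,0,0],[0,0,0],-1],[[0,0,0],[0,0,0],-1],[[0,0,0],[0,0,0],-1],[[0,0,0],[0,0,0],-1]], "newtons": 50}}

```text
t: 3.6
tool_pos: [0.4749, -0.2469, 0.0489]
eef_rot: [0.973, -0.232, 0.001, 0.0]
contact_force: [0.5, 0.5, 5.5]
finger_gap: 0.0172
gripper_force: 53.1
```

```bash
cat >> h.py <<'E'
CR=[.555,.0005,-.117]; GP=(-9.0,0,48.9)
def hook(tipx,tipz,pitch,dy=0):
    "tool pose holding the pack with its lip's lower end edge at cradle x,z (mm)"
    C=R.from_euler('z',CR[2]); o=np.array([CR[0],CR[1],0])
    t=o+C.apply(np.array([tipx,dy,tipz])/1000)
    rp=C*R.from_euler('y',-pitch)
    return tool((rp,t+rp.apply([.071,0,0])),GP)
E
python3 - <<'E'
from h import *
c=cur(); u=(c[0],c[1]+[0,0,.1])
a=hook(-48,50,.28); print(a[1]); print(delta(c,u),delta(u,a))
m=(a[0],u[1]); b=(u[0],a[1]); print(delta(u,b),delta(b,a))
E
```

```text
[0.5531 0.0007 0.1141]
(array([ 0.0002,  0.0001, -0.125 ]), array([0., 0., 0.])) (array([-0.0525, -0.3204,  0.0433]), array([ 0.499 ,  2.7534, -3.4868]))
(array([-0.0525, -0.3204,  0.0433]), array([0., 0., 0.])) (array([0., 0., 0.]), array([ 0.499 ,  2.7534, -3.4868]))
```

Request:
{"fn": "play_rows", "kwargs": {"targets": [[[0,0,-0.025],[0,0,0],-1],[[0,0,-0.05],[0,0,0],-1],[[0,0,-0.05],[0,0,0],-1],[[-0.0065,-0.04,0.0054],[0,0,0],-1],[[-0.0065,-0.04,0.0054],[0,0,0],-1],[[-0.0065,-0.04,0.0054],[0,0,0],-1],[[-0.0065,-0.04,0.0054],[0,0,0],-1],[[-0.0065,-0.04,0.0054],[0,0,0],-1],[[-0.0065,-0.04,0.0054],[0,0,0],-1],[[-0.0065,-0.04,0.0054],[0,0,0],-1],[[-0.0065,-0.04,0.0054],[0,0,0],-1],[[0,0,0],[0.1,0.55,-0.7],-1],[[0,0,0],[0.1,0.55,-0.7],-1],[[0,0,0],[0.1,0.55,-0.7],-1],[[0,0,0],[0.1,0.55,-0.7],-1],[[0,0,0],[0.1,0.55,-0.7],-1],[[0,0,0],[0,0,0],-1]]}}

```text
t: 5.3
tool_pos: [0.5501, 0.0013, 0.1113]
eef_rot: [0.989, -0.058, 0.136, 0.007]
contact_force: [0.0, -0.3, -0.8]
finger_gap: 0.0175
gripper_force: 52.3
```

```bash
python3 - <<'E'
from h import *
c=cur(); print(c[1],delta(c,hook(-48,50,.28)),ctrl.read_state()['finger_gap'],ctrl.read_state()['contact_force'])
q=snap('side')
b=cv2.resize(q['color'][130:230,150:300],None,fx=5,fy=5,interpolation=cv2.INTER_CUBIC)
# predicted lip corners and cradle points
A=c[0]*R.from_euler('x',-np.pi) 
def pk(p): return c[1]+A.apply((np.array(p)-GP)/1000)
C=R.from_euler('z',CR[2])
def cr(p): return np.array([CR[0],CR[1],0])+C.apply(np.array(p)/1000)
P=[pk(p) for p in [(-71,30,0),(-71,-30,0),(-49,-40,0),(-49,-40,26),(-49,40,26),(43,-40,26)]]
Q=[cr(p) for p in[(-81,60,0),(-81,-60,0),(81,-60,0),(-64,42,26),(-64,-42,26),(30,-43.5,26),(-30,-43.5,26)]]
for L,col in((P,(0,255,0)),(Q,(0,255,255))):
    for x,y in proj(q,L): cv2.drawMarker(b,(int((x+.5-150)*5),int((y+.5-130)*5)),col,cv2.MARKER_CROSS,12,1)
cv2.imwrite('pics/pre2.png',b)
E
```

```text
[0.5501 0.0013 0.1113] (array([ 0.0047,  0.0003, -0.0024]), array([-0.0174,  0.0662,  0.0061])) 0.01749437028196819 [ 0.0108 -0.3471 -0.774 ]
```

View pics/pre2.png

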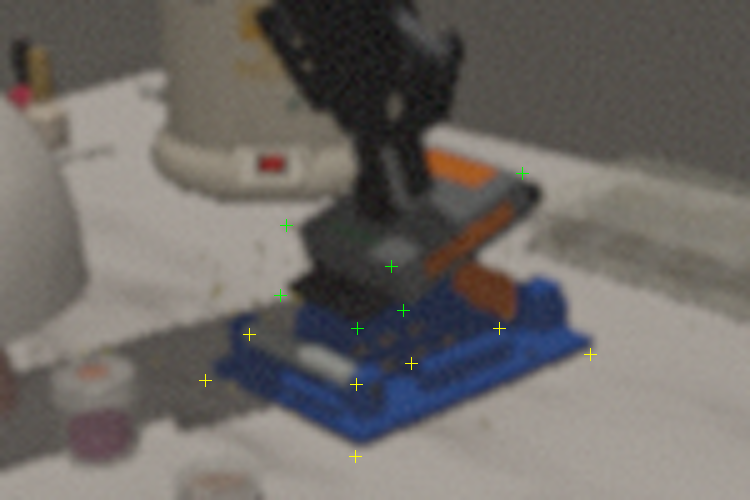

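The markers and the picture are offset by the side camera's calibration error (cradle corners about 2 px), so I need a relative reading. I'll zoom in on the lip and rail.

```bash
python3 - <<'E'
from h import *
c=cur()
ims=[snap('side')['color'].astype(float) for _ in range(6)]
q=snap('side'); im=np.clip((np.mean(ims,0)/255)**.6*255,0,255).astype('uint8')
np.save('side.npy',im)
b=cv2.resize(im[160:224,188:278],None,fx=8.5,fy=8.5,interpolation=cv2.INTER_CUBIC)
cv2.imwrite('pics/z.png',b)
A=c[0]*R.from_euler('x',-np.pi); C=R.from_euler('z',CR[2])
pk=lambda p:c[1]+A.apply((np.array(p)-GP)/1000)
cr=lambda p:np.array([CR[0],CR[1],0])+C.apply(np.array(p)/1000)
tr=lambda L:[tuple(((xy+.5-[188,160])*8.5).round()) for xy in proj(q,L)]
names=[(-71,30,6),(-71,-30,6),(-71,-30,0),(-71,30,0),(-49,-40,0),(-49,-40,26),(-49,40,26)]
for n,u in zip(names,tr([pk(p) for p in names])): print('pack',n,u)
names=[(-81,60,0),(-81,-60,0),(-81,-60,10),(-81,60,10),(-64,42,32),(-64,-42,32),(-64,-42,20),(-30,-43.5,26),(30,-43.5,26)]
for n,u in zip(names,tr([cr(p) for p in names])): print('cradle',n,u)
E
```

```text
pack (-71, 30, 6) (np.float64(151.0), np.float64(227.0))
pack (-71, -30, 6) (np.float64(282.0), np.float64(284.0))
pack (-71, -30, 0) (np.float64(287.0), np.float64(301.0))
pack (-71, 30, 0) (np.float64(156.0), np.float64(244.0))
pack (-49, -40, 0) (np.float64(366.0), np.float64(270.0))
pack (-49, -40, 26) (np.float64(344.0), np.float64(195.0))
pack (-49, 40, 26) (np.float64(167.0), np.float64(125.0))
cradle (-81, 60, 0) (np.float64(26.0), np.float64(392.0))
cradle (-81, -60, 0) (np.float64(282.0), np.float64(522.0))
cradle (-81, -60, 10) (np.float64(280.0), np.float64(490.0))
cradle (-81, 60, 10) (np.float64(23.0), np.float64(362.0))
cradle (-64, 42, 32) (np.float64(100.0), np.float64(296.0))
cradle (-64, -42, 32) (np.float64(282.0), np.float64(379.0))
cradle (-64, -42, 20) (np.float64(284.0), np.float64(418.0))
cradle (-30, -43.5, 26) (np.float64(377.0), np.float64(364.0))
cradle (30, -43.5, 26) (np.float64(526.0), np.float64(303.0))
```

View pics/z.png

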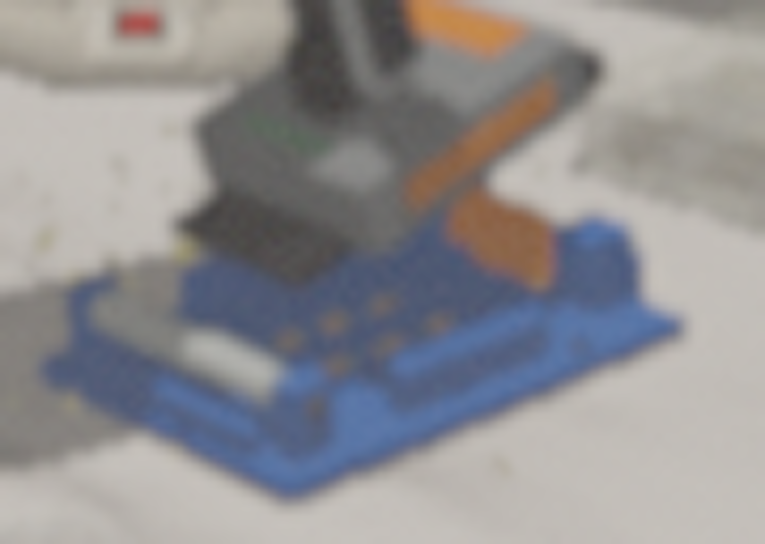

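```bash
python3 - <<'E'
from h import *
c=cur()
A=c[0]*R.from_euler('x',-np.pi); C=R.from_euler('z',CR[2])
pk=lambda p:c[1]+A.apply((np.array(p)-GP)/1000)
cr=lambda p:np.array([CR[0],CR[1],0])+C.apply(np.array(p)/1000)
for n in('top','side'):
    s=snap(n); hsv=cv2.cvtColor(s['color'],cv2.COLOR_BGR2HSV)
    m=cv2.inRange(hsv,(3,130,70),(20,255,255))
    k,l,st,ce=cv2.connectedComponentsWithStats(m)
    for i in range(1,k):
        if st[i,4]>15: print(n,ce[i],st[i],cv2.boxPoints(cv2.minAreaRect(cv2.findNonZero((l==i).astype('uint8')))).tolist())
    print('pred press centre',proj(s,pk((29,0,26)))[0],'patch corners',proj(s,[pk(p) for p in[(20,25,26),(38,25,26),(38,-25,26),(20,-25,26)]]).tolist())
    print('catch',proj(s,[cr((49.5,0,25)),cr((60,0,41)),cr((55,-16,41)),cr((55,16,41))]).tolist())
E
```

```text
top [123.6327  99.5714] [118  95  12  10  49] [[117.51763916015625, 102.27058410644531], [127.23528289794922, 93.94117736816406], [130.2705841064453, 97.48236083984375], [120.55294036865234, 105.811767578125]]
top [ 48.2456 113.4737] [ 43 109  12   9  57] [[42.0000114440918, 114.00001525878906], [44.60000991821289, 108.80001831054688], [54.60000991821289, 113.80001831054688], [52.0000114440918, 119.00001525878906]]
top [226.3757 140.4144] [215 136  23  10 181] [[214.8658447265625, 143.2073211669922], [215.76828002929688, 135.0853729248047], [237.71951293945312, 137.52439880371094], [236.81707763671875, 145.64634704589844]]
pred press centre [225.7759 139.8832] patch corners [[214.50439954586113, 142.5655963783344], [215.21473763560036, 134.69549475428224], [237.12222474745008, 137.19264638889382], [236.33681843677078, 145.07600954542994]]
catch [[229.50076305724764, 141.29204795688707], [229.42611455246254, 135.94830451326095], [235.7821405916858, 138.7661082053874], [222.552377636135, 137.24390140135694]]
side [241.3774 162.1321] [236 159  13   7  53] [[234.9000244140625, 162.300003
[... 248 characters left out ...]
403564453], [253.21621704101562, 171.7027130126953], [236.94595336914062, 183.32432556152344]]
side [246.5797 187.1014] [241 182  11  11  69] [[239.83078002929688, 187.04615783691406], [243.03079223632812, 181.44615173339844], [253.58462524414062, 187.47691345214844], [250.38461303710938, 193.07691955566406]]
pred press centre [240.1207 162.1456] patch corners [[231.14471055256502, 161.6817276484649], [236.0216307434874, 158.3632916372413], [249.32281263569686, 162.62232318893757], [244.40585772877435, 166.10000794430422]]
catch [[243.2339944667362, 188.82066132636658], [245.97473468333484, 182.19259429158558], [248.80481795531566, 184.2659197160342], [240.5146804676019, 181.15732773536365]]
```

```bash
python3 - <<'E'
from h import *
c=cur(); a=hook(-48.5,30,.28,1); b=hook(-48.5,13,.28,1); d=hook(-66,12,.28,1)
print(delta(c,a),delta(a,b),delta(b,d),ctrl.read_state()['t'])
E
```

```text
(array([-0.0069, -0.0012,  0.0231]), array([-0.0131,  0.0203,  0.0069])) (array([-0.0059, -0.    ,  0.0204]), array([0., 0., 0.])) (array([-0.0214,  0.    , -0.0048]), array([0., 0., 0.])) 5.8
```

Request:
{"fn": "play_rows", "kwargs": {"targets": [[[-0.0035,-0.0006,0.0116],[-0.013,0.02,0.007],-1],[[-0.0034,-0.0006,0.0115],[0,0,0],-1],[[-0.002,0,0.0068],[0,0,0],-1],[[-0.002,0,0.0068],[0,0,0],-1],[[-0.002,0,0.0068],[0,0,0],-1],[[0,0,0],[0,0,0],-1]]}}

```text
t: 6.4
tool_pos: [0.5517, 0.0019, 0.0758]
eef_rot: [0.989, -0.058, 0.138, 0.008]
contact_force: [-1.1, -0.1, -1.3]
finger_gap: 0.017
gripper_force: 52.3
```

```bash
python3 - <<'E'
from h import *
c=cur(); print(delta(c,hook(-48.5,13,.28,1)),delta(c,hook(-66,12,.28,1)),ctrl.read_state()['contact_force'],ctrl.read_state()['ft_torque'])
A=c[0]*R.from_euler('x',-np.pi)
pk=lambda p:c[1]+A.apply((np.array(p)-GP)/1000)
s=snap('top'); hsv=cv2.cvtColor(s['color'],cv2.COLOR_BGR2HSV); m=cv2.inRange(hsv,(3,130,70),(20,255,255)); m[:,:205]=0;m[:120]=0;m[160:]=0; m[:,250:]=0
p=cv2.findNonZero(m);print(cv2.boxPoints(cv2.minAreaRect(p)).tolist(),p.mean((0,1)),proj(s,pk((29,0,26))))
E
```

```text
(array([ 0.0017,  0.    , -0.0012]), array([-0.0015,  0.0212,  0.001 ])) (array([-0.0197,  0.    , -0.006 ]), array([-0.0015,  0.0212,  0.001 ])) [-1.0964 -0.0782 -1.3393] [0.0723 0.243  0.0382]
[[216.3048553466797, 146.256103515625], [217.1829071044922, 138.35366821289062], [238.58534240722656, 140.73171997070312], [237.70729064941406, 148.6341552734375]] [227.4046 143.474 ] [[226.9311 142.9272]]
```

Request:
{"fn": "play_rows", "kwargs": {"targets": [[[-0.006,0,-0.0019],[0,0,0],-1],[[-0.006,0,-0.0019],[0,0,0],-1],[[-0.006,0,-0.0019],[0,0,0],-1],[[0,0,0],[0,0,0],-1]]}}

```text
t: 6.85
tool_pos: [0.5366, 0.0038, 0.0775]
eef_rot: [0.989, -0.058, 0.139, 0.008]
contact_force: [-0.1, 0.1, -2.1]
finger_gap: 0.0173
gripper_force: 52.2
```

```bash
python3 - <<'E'
from h import *
c=cur();print(delta(c,hook(-66,12,.28,1)),delta(c,hook(-70,11,.26,1)),delta(c,hook(-70,11,.2,1)),ctrl.read_state()['contact_force'],ctrl.read_state()['ft_torque'])
E
```

```text
(array([-0.002 ,  0.0001,  0.0012]), array([-0.0008,  0.0017,  0.0033])) (array([-0.006 ,  0.0001,  0.0026]), array([-0.0008, -0.1983,  0.0033])) (array([-0.0025,  0.0001,  0.0075]), array([-0.0007, -0.7983,  0.0033])) [-0.1081  0.0562 -2.1073] [ 0.0141  0.2067 -0.0533]
```

Request:
{"fn": "play_rows", "kwargs": {"targets": [[[-0.003,0,0.0013],[0,-0.1,0],-1],[[-0.003,0,0.0013],[0,-0.1,0],-1],[[0,0,0],[0,0,0],-1]]}}

```text
t: 7.15
tool_pos: [0.5332, 0.0041, 0.074]
eef_rot: [0.99, -0.058, 0.129, 0.008]
contact_force: [0.1, 0.1, -1.6]
finger_gap: 0.0168
gripper_force: 52.3
```

```bash
python3 - <<'E'
from h import *
c=cur();print(delta(c,hook(-70,11,.26,1)),delta(c,hook(-70.5,11,.19,1)),ctrl.read_state()['contact_force'],ctrl.read_state()['ft_torque'])
E
```

```text
(array([-0.0007, -0.    , -0.0005]), array([-0.0003,  0.0072,  0.002 ])) (array([ 0.0028, -0.    ,  0.0049]), array([-0.0003, -0.6928,  0.002 ])) [ 0.1037  0.1244 -1.6056] [0.0297 0.2057 0.0162]
```

Request:
{"fn": "play_rows", "kwargs": {"targets": [[[0.0007,0,0.0012],[0,-0.17,0],-1],[[0.0007,0,0.0012],[0,-0.17,0],-1],[[0.0007,0,0.0012],[0,-0.17,0],-1],[[0,0,0],[0,0,0],-1]]}}

```text
t: 7.55
tool_pos: [0.5365, 0.0036, 0.072]
eef_rot: [0.993, -0.058, 0.104, 0.006]
contact_force: [-0.3, 0.0, -1.2]
finger_gap: 0.0164
gripper_force: 52.3
```

```bash
python3 - <<'E'
from h import *
c=cur();print(delta(c,hook(-70.5,11,.2,1)),delta(c,hook(-70.5,10.5,.17,1)),ctrl.read_state()['contact_force'],ctrl.read_state()['ft_torque'])
q=snap('side')
cv2.imwrite('pics/hk.png',cv2.resize(q['color'][150:224,188:278],None,fx=8,fy=8,interpolation=cv2.INTER_CUBIC))
E
```

```text
(array([-0.001 , -0.0001,  0.0008]), array([ 0.0006, -0.0924,  0.0015])) (array([ 0.0006, -0.0001,  0.0037]), array([ 0.0006, -0.3924,  0.0015])) [-0.298   0.0201 -1.1556] [ 0.0137  0.114  -0.0024]
```

View pics/hk.png

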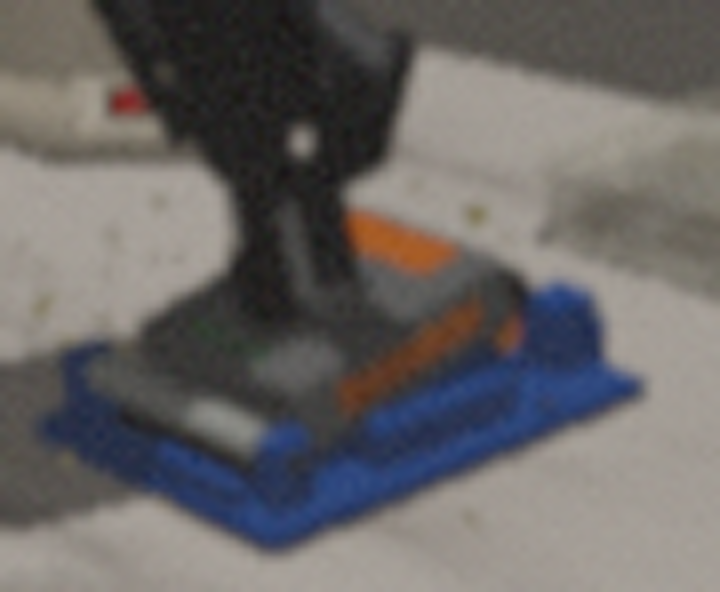

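The black lip shows under the rail at (150–240, 420–465), the body sits between the cheeks, and the foot end is still raised in front of the catch at (510,335). It's hooked, so I'll ease the foot down onto the ramp.

Request:
{"fn": "play_rows", "kwargs": {"targets": [[[0,0,0.0018],[0,-0.2,0],-1],[[0,0,0.0018],[0,-0.2,0],-1],[[0,0,0],[0,0,0],-1]]}}

```text
t: 7.9
tool_pos: [0.5368, 0.0036, 0.0692]
eef_rot: [0.995, -0.058, 0.084, 0.005]
contact_force: [0.4, -0.5, -0.1]
finger_gap: 0.0169
gripper_force: 52.6
```

```bash
python3 - <<'E'
from h import *
c=cur();print(delta(c,hook(-70.5,10.5,.17,1)),delta(c,hook(-70.5,10.5,.15,1)),ctrl.read_state()['contact_force'],ctrl.read_state()['ft_torque'])
E
```

```text
(array([ 0.001 , -0.    ,  0.0002]), array([0.    , 0.0123, 0.0016])) (array([ 0.0022, -0.    ,  0.0018]), array([ 0.0001, -0.1877,  0.0016])) [ 0.3898 -0.4712 -0.0794] [0.0369 0.0959 0.0021]
```

Request:
{"fn": "play_rows", "kwargs": {"targets": [[[0,0,0],[0,0,0],-0.2],[[0,0,0],[0,0,0],-0.2],[[0,0,0],[0,0,0],-0.2],[[0,0,0],[0,0,0],-0.2],[[0,0,-0.02],[0,0,0],-0.2],[[0,0,-0.03],[0,0,0],-0.2],[[0,0,-0.04],[0,0,0],-0.2],[[0,0,0],[0,0,0],-1],[[0,0,0],[0,0,0],-1]]}}

```text
t: 8.8
tool_pos: [0.5246, 0.0051, 0.1408]
eef_rot: [0.995, -0.058, 0.085, 0.005]
contact_force: [-0.1, -0.6, 0.0]
finger_gap: 0.0054
gripper_force: 0.0
```

```bash
python3 - <<'E'
from h import *
st=ctrl.read_state();print(st['finger_gap'],st['contact_force'])
s=snap('top'); hsv=cv2.cvtColor(s['color'],cv2.COLOR_BGR2HSV); m=cv2.inRange(hsv,(3,130,70),(20,255,255)); m[:,:205]=0;m[:120]=0;m[160:]=0; m[:,250:]=0
k,l,stt,ce=cv2.connectedComponentsWithStats(m)
for i in range(1,k):
    if stt[i,4]>8: print(ce[i],stt[i])
# expected patch for hooked pack at pitch th, tip -71/10.2
C=R.from_euler('z',CR[2]);o=np.array([CR[0],CR[1],0])
for th in(.2,.17,.14,0):
    rp=C*R.from_euler('y',-th); org=o+C.apply([-.0705,0,.0102])+rp.apply([.071,0,0]); P=org+rp.apply([.029,0,.026])
    print(th,P,proj(s,P)[0])
    if th==.17:
        g=(C*R.from_euler('x',np.pi),P+[0,0,.019+.012]); print('above',g[1],delta(cur(),g))
q=snap('side')
cv2.imwrite('pics/rest.png',cv2.resize(q['color'][150:224,188:278],None,fx=8,fy=8,interpolation=cv2.INTER_CUBIC))
E
```

```text
0.005447471310571078 [-0.1292 -0.5846  0.0185]
[229.4177 137.1772] [223 134  14   7  79]
[226.8862 151.1317] [217 147  21  10 167]
0.2 [ 0.5772 -0.0021  0.0555] [226.8187 150.6511]
0.17 [ 0.5785 -0.0023  0.0527] [227.0084 150.2592]
above [ 0.5785 -0.0023  0.0837] (array([0.0563, 0.0013, 0.0802]), array([-0.0002, -1.6844,  0.0017]))
0.14 [ 0.5797 -0.0024  0.0499] [227.1941 149.9069]
0 [ 0.5843 -0.0029  0.0362] [228.0049 148.785 ]
```

View pics/rest.png

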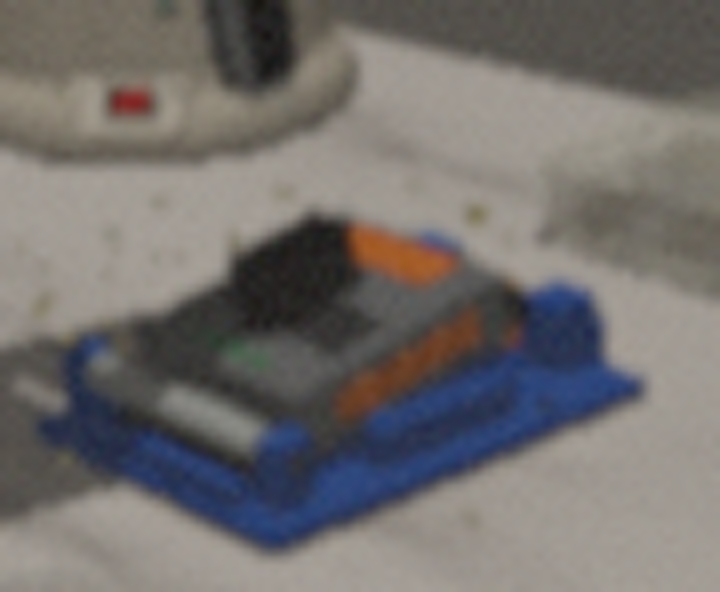

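The pack rests hooked, with its foot on the catch ramp. Next I'll turn the tool upright and go over the orange patch with the fingers shut.

Request:
{"fn": "play_rows", "kwargs": {"targets": [[[0,0,0],[0,-0.84,0],-1],[[0,0,0],[0,-0.84,0],-1],[[0.035,0.0013,0],[0,0,0],-1],[[0.034,0,0],[0,0,0],-1],[[0,0,0.035],[0,0,0],-1],[[0,0,0.026],[0,0,0],-1],[[0,0,0.01],[0,0,0],-1],[[0,0,0],[0,0,0],-1]]}}

```text
t: 9.7
tool_pos: [0.5771, -0.002, 0.0803]
eef_rot: [0.998, -0.058, -0.002, -0.0]
contact_force: [0.1, 0.5, -0.3]
finger_gap: -0.0002
gripper_force: 0.0
```

Request:
{"fn": "play_rows", "kwargs": {"targets": [[[0.001,0,0.005],[0,0,0],-1],[[0.001,0,0.005],[0,0,0],-1],[[0.001,0,0.004],[0,0,0],-1],[[0,0,0],[0,0,0],-1]]}}

```text
t: 10.1
tool_pos: [0.582, -0.0027, 0.0726]
eef_rot: [0.998, -0.058, 0.001, 0.0]
contact_force: [-0.1, -0.3, 0.5]
finger_gap: 0.0
gripper_force: 0.2
```

Request:
{"fn": "play_rows", "kwargs": {"targets": [[[0.0005,0,0.0025],[0,0,0],-1],[[0.0005,0,0.0025],[0,0,0],-1],[[0,0,0],[0,0,0],-1]]}}

```text
t: 10.4
tool_pos: [0.5832, -0.0029, 0.0692]
eef_rot: [0.998, -0.058, 0.002, 0.0]
contact_force: [-0.3, -0.2, 5.8]
finger_gap: -0.0001
gripper_force: 2.6
```

Request:
{"fn": "play_rows", "kwargs": {"targets": [[[0.0005,0,0.0025],[0,0,0],-1],[[0.0005,0,0.0025],[0,0,0],-1],[[0,0,0],[0,0,0],-1]]}}

```text
t: 10.7
tool_pos: [0.5832, -0.0029, 0.0638]
eef_rot: [0.998, -0.058, 0.001, 0.0]
contact_force: [1.4, -0.3, 1.5]
finger_gap: -0.0002
gripper_force: 0.8
```

Request:
{"fn": "play_rows", "kwargs": {"targets": [[[0,0,0.0025],[0,0,0],-1],[[0,0,0.0025],[0,0,0],-1],[[0,0,0],[0,0,0],-1]]}}

```text
t: 11.0
tool_pos: [0.5827, -0.0028, 0.0595]
eef_rot: [0.998, -0.058, 0.0, 0.0]
contact_force: [0.1, 0.9, 1.1]
finger_gap: -0.0001
gripper_force: 0.4
```

Request:
{"fn": "play_rows", "kwargs": {"targets": [[[0,0,0.002],[0,0,0],-1],[[0,0,0.002],[0,0,0],-1],[[0,0,0],[0,0,0],-1]]}}

```text
t: 11.3
tool_pos: [0.583, -0.0028, 0.0566]
eef_rot: [0.998, -0.058, 0.0, 0.0]
contact_force: [1.1, -0.3, 1.3]
finger_gap: 0.0001
gripper_force: 0.7
```

Request:
{"fn": "play_rows", "kwargs": {"targets": [[[0,0,0.0015],[0,0,0],-1],[[0,0,0.001],[0,0,0],-1],[[0,0,0],[0,0,0],-1]]}}

```text
t: 11.6
tool_pos: [0.5823, -0.0027, 0.0548]
eef_rot: [0.998, -0.058, -0.001, -0.0]
contact_force: [-1.5, -0.3, 3.2]
finger_gap: -0.0003
gripper_force: 2.1
```

Request:
{"fn": "play_rows", "kwargs": {"targets": [[[0,0,0.001],[0,0,0],-1],[[0,0,0.0005],[0,0,0],-1],[[0,0,0],[0,0,0],-1]]}}

```text
t: 11.9
tool_pos: [0.5824, -0.0027, 0.0548]
eef_rot: [0.998, -0.058, -0.001, -0.0]
contact_force: [-5.2, 0.1, 9.2]
finger_gap: -0.0001
gripper_force: 5.1
```

Request:
{"fn": "play_rows", "kwargs": {"targets": [[[0,0,0.0008],[0,0,0],-1],[[0,0,0],[0,0,0],-1],[[0,0,-0.01],[0,0,0],-1],[[0,0,-0.03],[0,0,0],-1],[[0,0,-0.05],[0,0,0],-1],[[-0.04,0,-0.05],[0,0,0],-1],[[-0.05,0,-0.03],[0,0,0],-1],[[0,0,0],[0,0,0],-1]]}}

```text
t: 12.7
tool_pos: [0.5104, 0.0061, 0.1914]
eef_rot: [0.998, -0.058, 0.003, 0.0]
contact_force: [0.9, -0.3, 0.3]
finger_gap: 0.0
gripper_force: 0.0
```

```bash
python3 - <<'E'
from h import *
s=snap('top'); hsv=cv2.cvtColor(s['color'],cv2.COLOR_BGR2HSV); m=cv2.inRange(hsv,(3,130,70),(20,255,255)); m[:,:205]=0;m[:120]=0;m[160:]=0; m[:,250:]=0
k,l,stt,ce=cv2.connectedComponentsWithStats(m)
for i in range(1,k):
    if stt[i,4]>8: print(ce[i],stt[i])
q=snap('side')
a=cv2.resize(q['color'][150:224,188:278],None,fx=6,fy=6,interpolation=cv2.INTER_CUBIC)
b=cv2.resize(s['color'][126:240,165:210+55],None,fx=2.5,fy=444/114,interpolation=cv2.INTER_CUBIC)
cv2.imwrite('pics/fin.png',np.hstack([a,b]))
E
```

```text
[229.3592 138.2233] [223 134  14   9 103]
```

View pics/fin.png

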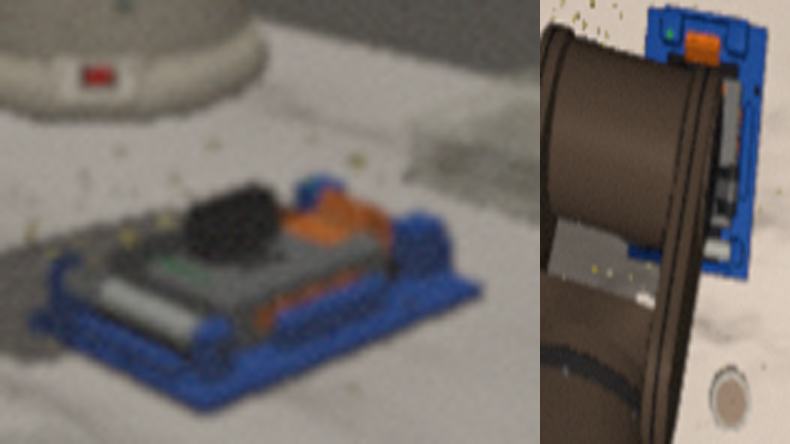

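```bash
python3 - <<'E'
from h import *
q=snap('side'); a=cv2.imread('pics/side0.png')
d=cv2.absdiff(cv2.GaussianBlur(a,(5,5),0),cv2.GaussianBlur(q['color'],(5,5),0)).max(2)
print('jars diff',d[180:240,138:206].max(), d[180:240,138:206].mean())
C=R.from_euler('z',CR[2]);o=np.array([CR[0],CR[1],.01])
for th in(0,.05):
    rp=C*R.from_euler('y',-th); org=o+C.apply([-.0705,0,.0])+rp.apply([.071,0,0])
    print(th,proj(q,[org+rp.apply(np.array(p)/1000) for p in[(-10,0,52),(10,-9,52),(38,-25,26),(20,-25,26)]]).round(1).tolist())
hsv=cv2.cvtColor(q['color'],cv2.COLOR_BGR2HSV); m=cv2.inRange(hsv,(3,130,70),(20,255,255))
for r in range(178,206): print(r,''.join('#' if v else '.' for v in m[r,225:260]))
print(ctrl.read_state()['t'],ctrl.read_state()['contact_force'])
E
```

```text
jars diff 78 26.359803921568627
0 [[225.9, 181.8], [234.2, 180.6], [246.7, 188.7], [241.6, 190.6]]
0.05 [[225.1, 181.0], [233.4, 179.4], [246.2, 186.9], [241.2, 189.2]]
178 ...................................
179 ...................................
180 ...................................
181 ...................................
182 ..................##...............
183 .................####..............
184 ................########...........
185 ..........###...##########.........
186 ..........#################........
187 ..........#################........
188 ............##########...##........
189 ..............######......#........
190 ...................................
191 ...................................
192 ...................................
193 ...................................
194 ...................................
195 ...................................
196 ...................................
197 ...................................
198 ...................................
199 ...................................
200 ...................................
201 ...................................
202 ......##...........................
203 ......##...........................
204 ...................................
205 ...................................
12.85 [0.4951 0.155  0.2542]
```

Request:
{"fn": "play_rows", "kwargs": {"targets": [[[0,0.05,0],[0,0,0],-1],[[0,0.05,0],[0,0,0],-1],[[0,0.05,0],[0,0,0],-1],[[0,0.05,0],[0,0,0],-1],[[0,0.05,0],[0,0,0],-1],[[0,0.05,0],[0,0,0],-1],[[0,0.05,0],[0,0,0],-1],[[0,0,0],[0,0,0],-1]]}}

```text
t: 13.65
tool_pos: [0.479, -0.2771, 0.1861]
eef_rot: [0.998, -0.061, -0.0, 0.0]
contact_force: [0.5, 0.8, 0.3]
finger_gap: 0.0001
gripper_force: 0.0
```

```bash
python3 - <<'E'
from h import *
s=snap('top'); hsv=cv2.cvtColor(s['color'],cv2.COLOR_BGR2HSV); m=cv2.inRange(hsv,(3,130,70),(20,255,255))
for r in range(130,158): print(r,''.join('#' if v else '.' for v in m[r,212:245]))
C=R.from_euler('z',CR[2]);o=np.array([CR[0],CR[1],.01])
for dx in(-1.5,3): print(dx,proj(s,o+C.apply(np.array([29+dx,0,26])/1000)))
a=cv2.imread('pics/top0.png')
for (u,v) in((174,230),(207,227),(241,228)):
    t=cv2.cvtColor(a[v-9:v+10,u-9:u+10],cv2.COLOR_BGR2GRAY);w=cv2.cvtColor(s['color'][v-15:v+16,u-15:u+16],cv2.COLOR_BGR2GRAY)
    r=cv2.matchTemplate(w,t,cv2.TM_CCOEFF_NORMED);print(cv2.minMaxLoc(r)[1::2])
q=snap('side');hsv=cv2.cvtColor(q['color'],cv2.COLOR_BGR2HSV); m=cv2.inRange(hsv,(3,130,70),(20,255,255))
for r in range(180,204): print(r,''.join('#' if v else '.' for v in m[r,225:260]))
E
```

```text
130 .................................
131 .................................
132 .................................
133 .................................
134 ............###..................
135 ............###########..........
136 ...........##############........
137 ...........##############........
138 ...........##############........
139 ...........#############.........
140 ...........#############.........
141 ...........#############.........
142 .................########........
143 .................................
144 .................................
145 .................................
146 .......#########.................
147 ......##################.........
148 ......#####################......
149 ......#####################......
150 ......#####################......
151 ......#####################......
152 ......#####################......
153 ..........#################......
154 ..................#########......
155 .................................
156 .................................
157 .................................
-1.5 [[227.9075 149.6186]]
3 [[228.1
[... 363 characters left out ...]
############........
187 .........##################........
188 ............##########...##........
189 ..............#######..............
190 ...................................
191 ...................................
192 ...................................
193 ...................................
194 ...................................
195 ...................................
196 ...................................
197 ...................................
198 ...................................
199 ...................................
200 ...................................
201 ...................................
202 ......##...........................
203 ......##...........................
```

```bash
python3 -c "
from bench import ctrl
print(ctrl.job_done())"
```

```text
the job is handed in; nothing more can be done
None
```

The pack's lip was hooked under the rail first, then its foot was pressed down at under about 15 N; it now sits flat with the orange catch back at home over the foot. The arm is clear, the jars and bottle were not touched, and the job was handed in at about 14 s.

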